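# Restock the reagent cooling rack, oldest first

## Robot

A 6-joint arm with a two-finger parallel gripper is mounted at the origin on a cart in front of the work surface, level with it; the furniture and walls round the work are solid. World frame = base frame: x ahead of the robot, y to its left, z up, the work surface at z = 0. Lengths are in mm, angles in rad, forces in N, time in s.
With the tool pointing down it reaches from about 350 to 975 mm from the base axis. Payload 7.1 kg.
Tool frame: the origin (TCP) lies on the front face of the gripper's body, between the roots of the fingers; the fingertips stand 80 mm ahead of it and the grasp point (between the pads) lies 61 mm ahead of it (env.tips_ahead is the distance from the TCP to the fingertips, in mm); z points along the fingers, y is the line along which they close (so a half turn about z gives the same grasp; the last joint's range is limited). The gripper opens to 88 mm and grips with 3 to 60 N. Pads are 20 mm wide; open, the fingers measure 115 mm over their backs; the gripper's body (75 mm by 178 mm) begins 61 mm behind the grasp point.
Start: joints at [1.242, 0.423, 1.63, -0, 1.089, -0.019], TCP at [190.511, 595.24, 302.675] pointing down, gripper open.
Joint ranges: [-3, 3], [-0.9, 2.11], [0.09, 2.58], [-1.31, 4.45], [0.11, 2.69], [-2.54, 2.54]. Speed limits (rad/s): [2.39, 2.39, 3.01, 3.14, 3.14, 3.14].

## Interface

Orientations are given as a unit quaternion [x, y, z, w].
In Python, from station import env, set_gripper, viewer, workorder gives the robot as it stands. Calls block until the motion is done:
- env.reach(position, orientation): joint-space move of the TCP to a pose.
- env.move_l(position, rot=None, rate=150, f_stop=None): straight line of the TCP; rot=None keeps the orientation; rate is the mean speed in mm/s. With f_stop (N) it stops when the force on the tool has changed by that much, and returns True; else False.
- env.move_joints(angles): joint-space move.
- set_gripper(opening): finger opening in mm; the grip force is fixed at half the most; returns when the fingers have stopped.
- env.hold(seconds).
- env.ik(position, orientation): joint angles nearest the present ones, or None.
- env.read_state(): the state.
- viewer.camera(name): name is "scene" or "top"; returns the picture (400x640x3 uint8, blue, green, red); there is no depth.
- viewer.camera_params(name): a dict with "fx", "fy", "cx", "cy" (pixels), "pose" (4x4, takes a point from camera to world coordinates). Camera axes: x right, y up, looking along -z (the intrinsics and any distortion apply to the point x, -y, -z); pixel columns grow to the right and rows downward; lengths in mm; the calibration is good to about 2 mm. A picture is of the moment at which its call begins. camera_params takes no time and is no camera call.
A pose or a line that the arm cannot do raises env.IKError and nothing moves.
- workorder.sign_off(): hands the job in; it is judged then, once.
The state is a dict: "time_s": time; "qpos": joint angles; "dq": joint speeds; "tau": joint torques, N m; "tool_pos": TCP position; "orientation": TCP orientation; "force": force on the tool from outside, world axes, zero at the start; "wrist_torque": the same for the moment, N m; "width": finger opening in mm; "grip_force": force on a finger pad.
Only numpy, scipy, OpenCV 4.12 (cv2) and the standard library are available. Lean on these libraries where they do the work, as an engineer would, in place of code of your own. Each camera call takes 0.05 s, during which the arm holds its last target. There are 200 camera calls.

## Task

Shut the coolant valve on the rack, then restock: pull the older bottles already in the lanes forward, in the order they stand, until each row is closed up against the front stop, and stand the new bottles from the bench behind them without gaps, wide bottles in the wide lane and slim ones in the narrow lane. When the rack is stocked, set the valve half open, its lever over the middle mark. Leave the smallest bottle and the other things on the bench where they are.

Things in the scene. Friction and masses are not known exactly. Their poses are not given: they have to be found in the camera images.
- rack: Fixed metal reagent cooling rack at the left, coolant valve on its left side. Origin: centre of the base's underside, on the bench; x runs along the lanes from the front stop (robot's side) to the rear, y left, z up. Two open-topped lanes 250 mm long, floors 8 mm above the bench; rails 5 mm thick stand 28 mm above the floor; centre lines at y = +57.5 mm (wide lane) and -57.5 mm (narrow lane).
- wide_front (a point): On the floor of the wide lane (61 mm between rails), mid-width, at the inner face of its front stop, i.e. at rack x = -115 mm. The stop is 30 mm high. The rear end has a 12 mm lip with its inner face at rack x = +115 mm.
- slim_front (a point): On the floor of the narrow lane (53 mm between rails), mid-width, at the inner face of its front stop, i.e. at rack x = -115 mm. Stop and rear lip as in the wide lane.
- microscope: Fixed binocular microscope between the rack and the new stock; carry nothing through it. Its base is 210 x 176 mm and 45 mm high, and its stage, column and eyepieces rise to 430 mm. Origin: on the bench, mid-width, 81 mm behind the front of the base, x away from the robot.
- lever_pivot (a point): Point on the vertical axis of the coolant valve, at mid-height of its lever (82 mm above the bench); at rack x = 0, y = +165 mm. The fixed brass valve body below is 38 x 36 mm and ends, with its 60 mm scale disc, 61 mm above the bench.
- lever_grip (a point): Point on the black valve lever 65 mm from the axis, in its middle. The lever is a straight bar 14 mm wide and 18 mm tall (its top 91 mm above the bench), reaching from the axis to 88 mm out.
- lever (a joint): Valve angle in rad. 0 = shut: lever square to the pipe, pointing along the rack's +y (left, away from the lanes). 1.571 = fully open: lever along the pipe, pointing to the rack's -x (toward the robot). Seen from above it opens counter-clockwise; half open is 0.785, lever over the middle of three black marks. Stops at both ends; it takes about 0.1 N m to turn and stays where left.
- old_wide: Wide reagent bottle, round, upright: body 54 mm diameter up to 90 mm, then screw cap 32 mm diameter, 105 mm tall in all, about 0.19 kg, most of it low. Origin: centre of its underside, z up. Older stock: stands in the wide lane, toward the rear.
- old_slim_1: Slim reagent bottle, round, upright: body 48 mm diameter up to 76 mm, then screw cap 28 mm diameter, 88 mm tall in all, about 0.13 kg, most of it low. Origin: centre of its underside, z up. Older stock: stands in the narrow lane, the front one of the two there.
- old_slim_2: Slim reagent bottle, round, upright: body 48 mm diameter up to 76 mm, then screw cap 28 mm diameter, 88 mm tall in all, about 0.13 kg, most of it low. Origin: centre of its underside, z up. Older stock: stands in the narrow lane behind old_slim_1.
- small_bottle: Reagent bottle of a third, smallest size among the new stock: 40 mm diameter, 75 mm tall. It does not belong in the rack; leave it where it stands. Origin: centre of its underside.
- slides: Bystander: closed slide box, 76 x 101 x 31 mm. Origin: centre of underside.
- new_wide_1: Wide reagent bottle, round, upright: body 54 mm diameter up to 90 mm, then screw cap 32 mm diameter, 105 mm tall in all, about 0.19 kg, most of it low. Origin: centre of its underside, z up. New stock: stands on the bench at the right; may be absent.
- new_wide_2: Wide reagent bottle, round, upright: body 54 mm diameter up to 90 mm, then screw cap 32 mm diameter, 105 mm tall in all, about 0.19 kg, most of it low. Origin: centre of its underside, z up. New stock: stands on the bench at the right; may be absent.
- new_slim_1: Slim reagent bottle, round, upright: body 48 mm diameter up to 76 mm, then screw cap 28 mm diameter, 88 mm tall in all, about 0.13 kg, most of it low. Origin: centre of its underside, z up. New stock: stands on the bench at the right; may be absent.
- new_slim_2: Slim reagent bottle, round, upright: body 48 mm diameter up to 76 mm, then screw cap 28 mm diameter, 88 mm tall in all, about 0.13 kg, most of it low. Origin: centre of its underside, z up. New stock: stands on the bench at the right; may be absent.

How it is judged (in metres and radians):
On the way, in this order (a step that is already met when the one before it is completed fails the run):
1. the coolant valve is shut while the older bottles still stand where they were and no new bottle is in the rack (value of joint lever below 0.1 rad and distance of each of old_wide, old_slim_1, old_slim_2 from where it was at the start of the episode below 0.02 m and horizontal distance between each of new_wide_1, new_wide_2, new_slim_1, new_slim_2 and rack above 0.16 m), for 0.2 s.
2. with the valve still shut, both rows are restocked: older bottles at the front, new ones behind, closed up (value of joint lever below 0.1 rad and x of old_wide in the frame of rack between -0.115 and -0.08 m and x of old_slim_1 in the frame of rack between -0.115 and -0.083 m and x of old_slim_2 in the frame of rack between -0.115 and -0.029 m and y of old_wide in the frame of rack between 0.0475 and 0.0675 m and z of old_wide in the frame of rack between 0.002 and 0.014 m and angle between each of old_wide, old_slim_1, old_slim_2, new_wide_1, new_wide_2, new_slim_1, new_slim_2's own z axis and vertical below 0.12 rad and y of old_slim_1 in the frame of rack between -0.0675 and -0.0475 m and z of old_slim_1 in the frame of rack between 0.002 and 0.014 m and y of old_slim_2 in the frame of rack between -0.0675 and -0.0475 m and z of old_slim_2 in the frame of rack between 0.002 and 0.014 m and y of new_wide_1 in the frame of rack between 0.0475 and 0.0675 m and x of new_wide_1 in the frame of rack between -0.115 and 0.04 m and z of new_wide_1 in the frame of rack between 0.002 and 0.014 m and y of new_wide_2 in the frame of rack between 0.0475 and 0.0675 m and x of new_wide_2 in the frame of rack between -0.115 and 0.04 m and z of new_wide_2 in the frame of rack between 0.002 and 0.014 m and y of new_slim_1 in the frame of rack between -0.0675 and -0.0475 m and x of new_slim_1 in the frame of rack between -0.115 and 0.079 m and z of new_slim_1 in the frame of rack between 0.002 and 0.014 m and y of new_slim_2 in the frame of rack between -0.0675 and -0.0475 m and x of new_slim_2 in the frame of rack between -0.115 and 0.079 m and z of new_slim_2 in the frame of rack between 0.002 and 0.014 m and x of any of new_wide_1, new_wide_2 in the frame of rack below -0.02 m and x of any of new_slim_1, new_slim_2 in the frame of rack below 0.025 m), for 0.2 s.
At the end, for the whole second after the job is handed in: All bottles upright on their lane floors, older ones first in their order, new ones behind; first bottle within 8 mm of touching the front stop, each next one at most 6 mm more from its closed-up place (14, 20, 26 mm). Lever within 0.14 rad of half open. All at rest (x of old_wide in the frame of rack between -0.115 and -0.08 m and x of old_slim_1 in the frame of rack between -0.115 and -0.083 m and x of old_slim_2 in the frame of rack between -0.115 and -0.029 m and y of old_wide in the frame of rack between 0.0475 and 0.0675 m and z of old_wide in the frame of rack between 0.002 and 0.014 m and angle between each of old_wide, old_slim_1, old_slim_2, new_wide_1, new_wide_2, new_slim_1, new_slim_2's own z axis and vertical below 0.12 rad and y of old_slim_1 in the frame of rack between -0.0675 and -0.0475 m and z of old_slim_1 in the frame of rack between 0.002 and 0.014 m and y of old_slim_2 in the frame of rack between -0.0675 and -0.0475 m and z of old_slim_2 in the frame of rack between 0.002 and 0.014 m and y of new_wide_1 in the frame of rack between 0.0475 and 0.0675 m and x of new_wide_1 in the frame of rack between -0.115 and 0.04 m and z of new_wide_1 in the frame of rack between 0.002 and 0.014 m and y of new_wide_2 in the frame of rack between 0.0475 and 0.0675 m and x of new_wide_2 in the frame of rack between -0.115 and 0.04 m and z of new_wide_2 in the frame of rack between 0.002 and 0.014 m and y of new_slim_1 in the frame of rack between -0.0675 and -0.0475 m and x of new_slim_1 in the frame of rack between -0.115 and 0.079 m and z of new_slim_1 in the frame of rack between 0.002 and 0.014 m and y of new_slim_2 in the frame of rack between -0.0675 and -0.0475 m and x of new_slim_2 in the frame of rack between -0.115 and 0.079 m and z of new_slim_2 in the frame of rack between 0.002 and 0.014 m and x of any of new_wide_1, new_wide_2 in the frame of rack below -0.02 m and x of any of new_slim_1, new_slim_2 in the frame of rack below 0.025 m and linear speed of each of old_wide, old_slim_1, old_slim_2, new_wide_1, new_wide_2, new_slim_1, new_slim_2 below 0.02 m/s and value of joint lever between 0.645 and 0.925 rad).
It fails at once if the smallest bottle or another bystander is displaced by more than 30 mm or knocked over (distance of any of small_bottle, slides from where it was at the start of the episode above 0.03 m or angle between small_bottle's own z axis and vertical above 0.5 rad).
Of new_wide_1, new_wide_2, new_slim_1, new_slim_2 only 2 to 4 are there at a start; the rules pass over those that are not, and their reading is None.
At some moment in a run one of new_wide_1, new_wide_2, new_slim_1, new_slim_2 may be knocked a few centimetres aside while the robot is not near it.
It also fails if it takes over 210 s, if anything falls off the work surface, if the arm or the gripper's body presses on something with over 40 N, if the wrist force passes 120 N, or if a joint passes its speed limit or range.

## Working session

There is one attempt and no reset: what is moved stays moved. The work goes in short steps, each a Python script; the robot and the scene stay as the last script left them, time stands still between calls to the robot, and variables do not carry over. Pictures are saved under pics/ and viewed, at most 14 in all, crops included, and the job is handed in when it is done.

```bash
ls; mkdir -p pics
python3 - <<'E'
from station import env, viewer
import cv2, numpy as np
np.set_printoptions(precision=4,suppress=True)
for n in("scene","top"):
    cv2.imwrite(f"pics/{n}0.png",viewer.camera(n)); p=viewer.camera_params(n); print(n,{k:v for k,v in p.items() if k!='pose'}); print(np.array(p["pose"]))
s=env.read_state(); print(s["time_s"],s["tool_pos"],s["orientation"],s["width"])
E
```

```text
pics
scene {'fx': 502.50469259597287, 'fy': 502.50469259597287, 'cx': 313.0735171687603, 'cy': 195.5993563819046}
[[   0.4364    0.5098   -0.7414 -649.8361]
 [  -0.8996    0.2311   -0.3706 -600.7298]
 [  -0.0176    0.8286    0.5595  934.3001]
 [   0.        0.        0.        1.    ]]
top {'fx': 498.9118035790576, 'fy': 498.9118035790576, 'cx': 322.57805066823386, 'cy': 203.20323640913801}
[[  -0.0042    0.9833   -0.1818  166.1083]
 [  -1.       -0.0037    0.0032  -16.6557]
 [   0.0025    0.1818    0.9833 1703.2185]
 [   0.        0.        0.        1.    ]]
0.1 [190.3776 594.906  301.9764] [ 0.1543  0.988  -0.0007 -0.0001] 87.62070099712186
```

View pics/scene0.png

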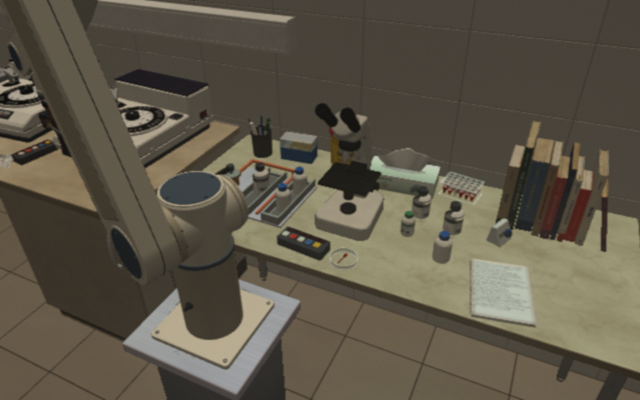

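View pics/top0.png

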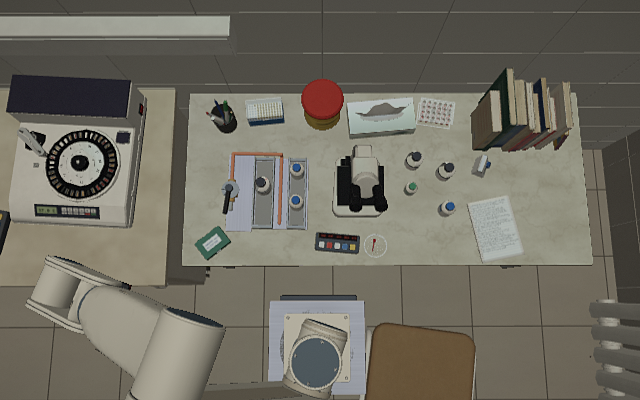

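Run:
```python
import cv2, numpy as np
def crop(n,x0,y0,x1,y1,s):
    im=cv2.resize(cv2.imread(f"pics/{n}0.png")[y0:y1,x0:x1],None,fx=s,fy=s,interpolation=cv2.INTER_CUBIC)
    for x in range((x0+9)//10*10,x1,10):
        cv2.line(im,((x-x0)*s,0),((x-x0)*s,6),(0,255,255),1)
        if x%20==0: cv2.putText(im,str(x),((x-x0)*s-8,16),0,.35,(0,255,255),1)
    for y in range((y0+9)//10*10,y1,10):
        cv2.line(im,(0,(y-y0)*s),(6,(y-y0)*s),(0,255,255),1)
        if y%20==0: cv2.putText(im,str(y),(8,(y-y0)*s+4),0,.35,(0,255,255),1)
    return im
a=crop("top",195,140,335,245,5)
cv2.imwrite("pics/c1.png",a)
b=crop("top",390,140,500,225,4); c=crop("scene",385,170,525,270,4)
h=np.zeros((b.shape[0]+c.shape[0]-140+0,0,3))
c=c[:600-0]
cv2.imwrite("pics/c2.png",crop("scene",210,150,350,260,5))
d=np.zeros((600,800,3),np.uint8); b=crop("top",395,145,495,220,4); c=crop("scene",390,175,520,250,4)
d[:300,:400]=b; c=crop("scene",390,180,500,252,4); d[305:593,:440]=c
cv2.imwrite("pics/c3.png",d[:, :440])
```

```text
(no output)
```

View pics/c1.png

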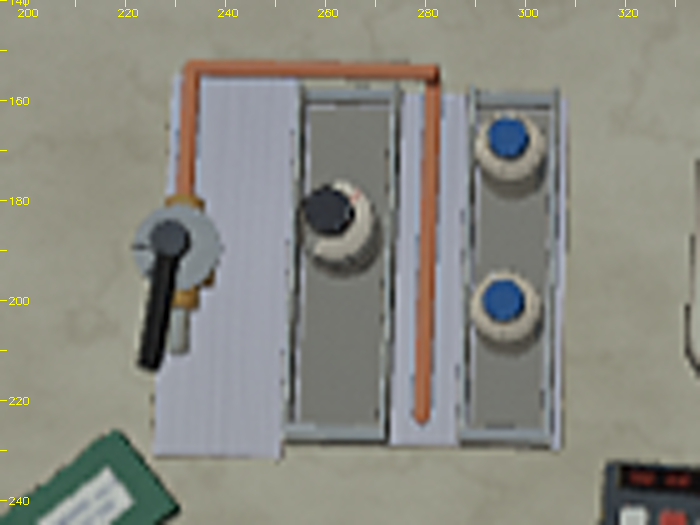

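View pics/c2.png

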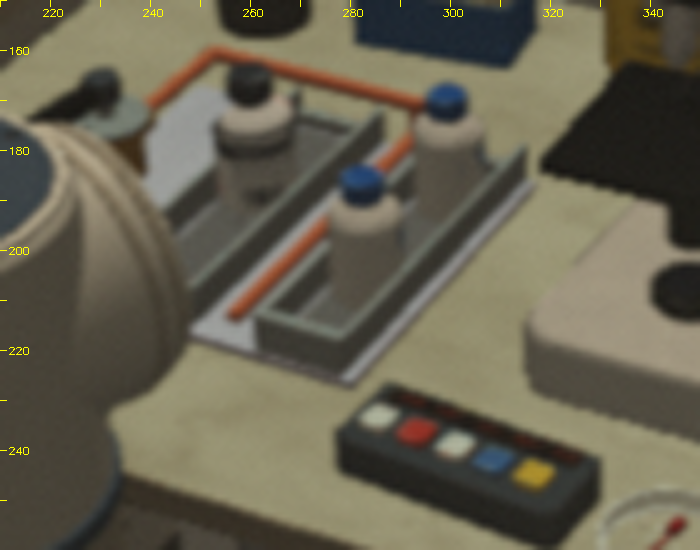

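View pics/c3.png

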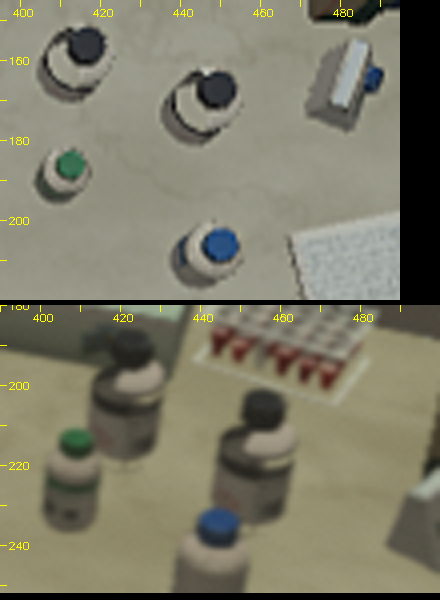

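```bash
cat > h.py <<'E'
import numpy as np, cv2
from scipy.optimize import least_squares
from scipy.spatial.transform import Rotation as R
from station import env, set_gripper, viewer, workorder
np.set_printoptions(precision=3,suppress=True)
P={n:viewer.camera_params(n) for n in("scene","top")}
def proj(n,X):
    p=P[n]; T=np.linalg.inv(np.array(p["pose"])); c=T[:3,:3]@np.asarray(X,float)+T[:3,3]
    return np.array([p["cx"]+p["fx"]*c[0]/-c[2], p["cy"]+p["fy"]*c[1]/c[2]])
def on_plane(n,uv,z):
    p=P[n]; M=np.array(p["pose"]); d=M[:3,:3]@[(uv[0]-p["cx"])/p["fx"],-(uv[1]-p["cy"])/p["fy"],-1]
    return M[:3,3]+d*(z-M[2,3])/d[2]
def tri(a,b):
    f=lambda X:np.r_[proj("top",X)-a,proj("scene",X)-b]
    s=least_squares(f,[600,0,80]); return s.x,np.abs(s.fun).max()
E
python3 - <<'E'
from h import *
for n,a,b in [("oldw",(260.4,182),(259.8,164.6)),("slim2",(296.6,167.6),(299.2,169)),("slim1",(295.6,200),(282.4,185.2)),
 ("nw1",(416.7,156.3),(423.2,189.2)),("nw2",(449,167.5),(456,203.7)),("ns",(450.5,206.2),(444.7,233.2)),("small",(412.7,186.2),(409,213))]:
    print(n,*tri(a,b))
o=lambda x,y:(195+x/5,140+y/5); q=lambda x,y:(210+x/5,150+y/5)
L=[("top",o(170,237),(0,165,91)),("top",o(284,441),(-125,93,38)),("top",o(387,441),(-125,22,38)),("top",o(458,443),(-125,-26,38)),("top",o(552,444),(-125,-89,38)),
("top",o(302,88),(125,93,36)),("top",o(402,88),(125,22,36)),("top",o(469,89),(125,-26,36)),("top",o(559,92),(125,-89,36)),
("scene",q(340,337),(-125,-89,38)),("scene",q(258,297),(-125,-26,38)),("scene",q(525,148),(125,-89,36))]
def f(v):
    r=R.from_euler("z",v[2])
    return np.concatenate([proj(n,r.apply(X)+[v[0],v[1],v[3]])-uv for n,uv,X in L])
s=least_squares(f,[600,200,0,0],loss="soft_l1"); print(s.x); print(f(s.x).reshape(-1,2).T)
g=s.x;r=R.from_euler("z",g[2])
for uv in (o(170,237),o(150,368)): print(r.inv().apply(on_plane("top",uv,91)-[g[0],g[1],0]))
for c in [(260.4,182,105+8),(296.6,167.6,96),(295.6,200,96)]: print("old in rack",r.inv().apply(on_plane("top",c[:2],c[2])-[g[0],g[1],0]))
E
```

```text
oldw [532.161 180.966 110.116] 0.13677676725461652
slim2 [584.147  64.132  93.895] 0.05334552606223042
slim1 [474.488  66.439  95.161] 0.06062741109053604
nw1 [ 619.334 -335.297  102.5  ] 0.034706640543220146
nw2 [ 580.362 -440.897  104.711] 0.25431095494099054
ns [ 452.669 -442.176   90.003] 0.02938684462543506
small [ 523.859 -323.327   74.066] 0.043101917713840976
[511.789 121.635  -0.022   1.967]
[[ 0.015 -0.417  0.122  0.214  0.173 -0.755 -0.198  0.301  0.544 -0.051
  -1.528  0.76 ]
 [ 0.738  0.06   0.445  0.305  0.446 -1.109 -0.737 -0.686 -0.956  0.446
   3.068 -1.253]]
[  2.91 165.56  91.  ]
[-84.956 174.072  91.   ]
old in rack [ 18.124  59.761 113.   ]
old in rack [ 73.176 -56.152  96.   ]
old in rack [-36.348 -55.882  96.   ]
```

Run:
```python
from h import *
o=lambda x,y:(195+x/5,140+y/5); q=lambda x,y:(210+x/5,150+y/5)
for E in (120,125):
    L=[("top",o(170,237),(0,165,91)),("top",o(284,441),(-E,93,38)),("top",o(387,441),(-E,22,38)),("top",o(458,443),(-E,-26,38)),("top",o(552,444),(-E,-89,38)),
    ("top",o(302,88),(E,93,36)),("top",o(402,88),(E,22,36)),("top",o(469,89),(E,-26,36)),("top",o(559,92),(E,-89,36)),("scene",q(340,337),(-E,-89,38)),("scene",q(525,148),(E,-89,36))]
    def f(v):
        r=R.from_euler("z",v[2])
        return np.concatenate([proj(n,r.apply(X)+[v[0],v[1],0])-uv for n,uv,X in L])
    s=least_squares(f,[600,200,0]); print(E,s.x,s.cost); print(f(s.x).reshape(-1,2).T)
    g=s.x;r=R.from_euler("z",g[2])
    for uv in (o(170,237),o(150,368)): print(r.inv().apply(on_plane("top",uv,91)-[g[0],g[1],0]))
    for c in [(260.4,182,113),(296.6,167.6,96),(295.6,200,96)]: print("old in rack",r.inv().apply(on_plane("top",c[:2],c[2])-[g[0],g[1],0]))
print("pipe end",*tri(o(422,418),q(233,314)), "pipe rear corner",*tri(o(433,72),q(425,103)))
for uv,z in [((334,217),45),((387,217),45),((375,208),430),((375,208),300),((365,213),300)]: print(uv,on_plane("top",uv,z))
```

```text
120 [511.325 122.002  -0.027] 4.369480106200859
[[ 0.02  -0.541 -0.041  0.025 -0.049 -0.687 -0.146  0.343  0.574  0.423
   0.026]
 [ 0.779 -1.329 -0.849 -0.925 -0.699  0.46   0.922  1.035  0.845  0.157
   0.099]]
[  2.627 165.216  91.   ]
[-85.277 173.327  91.   ]
old in rack [ 18.324  59.488 113.   ]
old in rack [ 73.906 -56.172  96.   ]
old in rack [-35.619 -56.402  96.   ]
125 [511.681 122.008  -0.024] 3.350011436928753
[[ 0.014 -0.508  0.005  0.08   0.017 -0.727 -0.194  0.288  0.51  -0.225
   0.69 ]
 [ 0.816  0.123  0.542  0.426  0.597 -0.964 -0.56  -0.487 -0.728  0.971
  -0.73 ]]
[  2.753 165.194  91.   ]
[-85.127 173.561  91.   ]
old in rack [ 18.142  59.421 113.   ]
old in rack [ 73.386 -56.401  96.   ]
old in rack [-36.139 -56.312  96.   ]
pipe end [407.574 125.655  16.436] 0.052464166879474305 pipe rear corner [646.589 116.953  39.858] 0.597607556718458
(334, 217) [425.294 -60.234  45.   ]
(387, 217) [ 424.614 -238.529   45.   ]
(375, 208) [ 388.308 -156.563  430.   ]
(375, 208) [ 410.995 -170.848  300.   ]
(365, 213) [ 396.636 -141.998  300.   ]
```

```bash
cat >> h.py <<'E'
G=np.array([511.6,122.0]); YAW=-0.026
def W(x,y): c,s=np.cos(YAW),np.sin(YAW); return G+[c*x-s*y,s*x+c*y]
def inrack(p): c,s=np.cos(YAW),np.sin(YAW); d=np.array(p[:2])-G; return np.array([c*d[0]+s*d[1],-s*d[0]+c*d[1]])
def Q(phi):  # tool down, fingers closing along world heading phi
    y=np.array([np.cos(phi),np.sin(phi),0]); z=np.array([0,0,-1.]); return R.from_matrix(np.c_[np.cross(y,z),y,z]).as_quat().tolist()
def T(xy,zg): return [float(xy[0]),float(xy[1]),float(zg+61)]   # TCP for grasp point height zg
def lever_pose(th,rad=65,zg=85):
    a=YAW+np.pi/2+th; p=W(1,165)+rad*np.array([np.cos(a),np.sin(a)]); return T(p,zg),Q(YAW+th)
def st(msg=""):
    s=env.read_state(); print(msg,"t%.1f"%s["time_s"],"tcp",np.array(s["tool_pos"]),"rack",inrack(s["tool_pos"]),"F",np.array(s["force"]),"w%.1f g%.1f"%(s["width"],s["grip_force"]),flush=True); return s
def swing(a,b):
    n=max(2,int(abs(b-a)/0.15)+1)
    for th in np.linspace(a,b,n)[1:]:
        p,q=lever_pose(th)
        if env.move_l(p,rot=q,rate=120,f_stop=30): st("stopped th=%.2f"%th); break
E
python3 - <<'E'
from h import *
th=1.477
p,q=lever_pose(th,zg=150); env.reach(p,q); set_gripper(50)
p,q=lever_pose(th); env.move_l(p); st("down"); set_gripper(0); st("grip")
swing(th,0.0); st("shut")
set_gripper(40); s=st("rel"); p=list(s["tool_pos"]); p[2]+=90; env.move_l(p)
cv2.imwrite("pics/s1.png",viewer.camera("top")); st()
a=np.radians
for xy,z in [((450,0),600),((450*np.cos(.7),-450*np.sin(.7)),600),((620,-335),300)]: 
    print(env.ik([*map(float,xy),z],Q(np.arctan2(xy[1],xy[0]))))
E
python3 -c "
import cv2;i=cv2.imread('pics/s1.png')[130:250,190:340];cv2.imwrite('pics/s1c.png',cv2.resize(i,None,fx=4,fy=4,interpolation=2))"
```

```text
down t3.0 tcp [452.535 294.777 146.156] rack [-63.536 171.183] F [0.881 0.711 0.672] w50.2 g0.0
grip t3.6 tcp [452.516 295.429 146.414] rack [-63.573 171.834] F [-1.953  5.482  2.288] w14.7 g29.8
shut t6.5 tcp [520.256 356.206 146.754] rack [  2.564 234.352] F [ 3.061 20.195 -5.681] w13.8 g30.0
rel t7.1 tcp [518.61  351.664 145.984] rack [  1.037 229.769] F [ 0.206 -0.788 -0.237] w39.9 g0.0
 t7.9 tcp [518.024 351.264 234.858] rack [  0.461 229.353] F [-1.134 -0.071 -0.325] w40.1 g0.0
[-0.026 -0.07   1.573 -0.     1.639 -0.026]
[-0.726 -0.07   1.573 -0.     1.639 -0.026]
[-0.512  0.543  1.439 -0.     1.16  -0.017]
```

View pics/s1c.png

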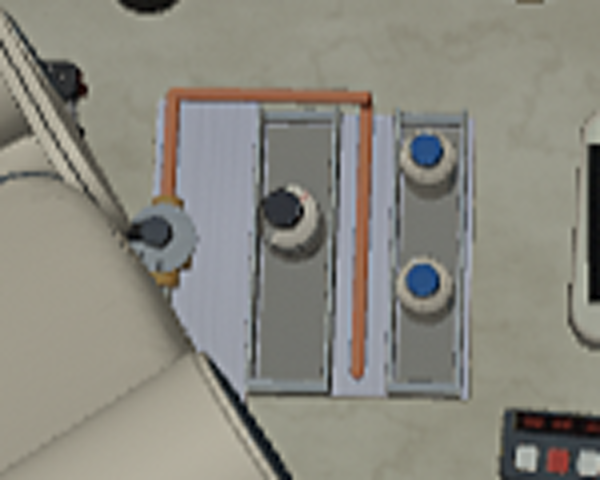

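```bash
cat >> h.py <<'E'
PHI=YAW+np.pi/2
YL={"s":-57.0,"w":58.0}
def up(z=280):
    p=list(env.read_state()["tool_pos"]); p[2]=z; env.move_l(p,rate=250)
def drag(lane,xend,zg,name=""):
    hit=env.move_l(T(W(xend,YL[lane]),zg),rot=Q(PHI),rate=45,f_stop=8)
    s=st(f"{name} drag hit={hit}"); return s
def pull(lane,xy,xend,name,zg=62):
    env.reach(T(xy,200),Q(PHI)); set_gripper(74)
    if env.move_l(T(xy,zg),rate=150,f_stop=10): st("BUMP"); up(); raise SystemExit
    set_gripper(0); st(name+" grip")
    drag(lane,xend,zg,name); set_gripper(70); up()
E
python3 - <<'E'
from h import *
up(330)
pull("s",(474.5,66.4),-103,"slim1")
pull("s",(584.1,64.1),-55,"slim2")
E
```

```text
slim1 grip t12.5 tcp [474.751  66.483 123.393] rack [-35.394 -56.456] F [-1.434 -0.201  6.593] w46.6 g30.0
slim1 drag hit=True t13.3 tcp [443.561  67.144 123.597] rack [-66.59  -56.606] F [-1.122  0.374  0.278] w46.8 g30.0
slim2 grip t17.2 tcp [584.391  64.276 123.487] rack [ 74.267 -55.812] F [-0.606  2.284  4.678] w47.3 g30.0
slim2 drag hit=True t18.1 tcp [564.198  64.592 123.503] rack [ 54.072 -56.021] F [-1.652  0.015  2.07 ] w47.3 g30.0
```

```bash
cat >> h.py <<'E'
def drag(lane,xend,zg,name="",xexp=None):   # lift 1.5 mm to unload, then go until contact near xexp (= xend+10)
    xexp=xend+10 if xexp is None else xexp
    for k in range(5):
        p=env.read_state()["tool_pos"]; env.move_l([p[0],p[1],zg+61+1.5],rate=20); env.hold(.15)
        hit=env.move_l(T(W(xend,YL[lane]),zg+1.5),rot=Q(PHI),rate=40,f_stop=12)
        s=st(f"{name} drag hit={hit}")
        if not hit or inrack(s["tool_pos"])[0]<xexp+8: break
    return s
E
python3 - <<'E'
from h import *
pull("s",(443.5,66.9),-102,"slim1")
pull("s",(564.2,64.6),-53,"slim2")
pull("w",(532.2,181.0),-98,"oldw")
for n in("top","scene"): cv2.imwrite(f"pics/{n}2.png",viewer.camera(n))
E
python3 -c "
import cv2;i=cv2.imread('pics/top2.png')[130:250,190:340];cv2.imwrite('pics/s2c.png',cv2.resize(i,None,fx=4,fy=4,interpolation=2))"
```

```text
slim1 grip t21.9 tcp [443.696  67.005 123.337] rack [-66.451 -56.742] F [-0.822  0.856  5.841] w46.6 g30.0
slim1 drag hit=True t23.0 tcp [417.882  67.835 125.287] rack [-92.279 -56.583] F [ 2.544  0.544 -0.827] w46.8 g30.0
slim2 grip t26.9 tcp [564.415  64.686 123.414] rack [ 54.287 -55.922] F [-1.142  0.074  5.207] w47.4 g30.0
slim2 drag hit=True t29.6 tcp [467.061  66.68  125.602] rack [-43.086 -56.459] F [ 2.258 -0.198 -2.665] w47.3 g30.0
oldw grip t33.3 tcp [532.663 181.313 123.679] rack [19.514 59.841] F [-0.817  1.914  5.599] w52.7 g30.0
oldw drag hit=True t36.1 tcp [427.518 182.83  124.983] rack [-85.635  58.623] F [ 2.586 -0.936 -1.235] w52.1 g30.0
```

View pics/s2c.png

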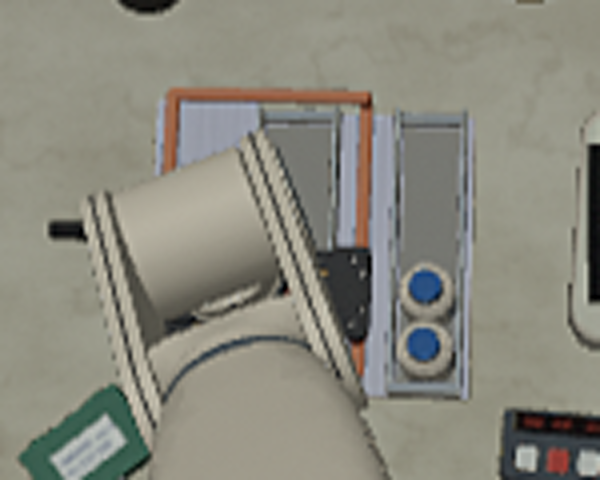

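```bash
cat >> h.py <<'E'
YL={"s":-56.7,"w":58.5}
NEW={"nw1":(416.7,156.3,105),"nw2":(449,167.5,105),"ns":(450.5,206.2,88)}
def find(n):
    u,v,h=NEW[n]; big=lambda f:cv2.resize(f,None,fx=4,fy=4,interpolation=cv2.INTER_CUBIC)
    a=cv2.imread("pics/top0.png"); b=viewer.camera("top"); ui,vi=round(u),round(v)
    t=big(a[vi-6:vi+7,ui-6:ui+7]); r=cv2.matchTemplate(big(b[vi-36:vi+37,ui-36:ui+37]),t,cv2.TM_CCOEFF_NORMED)
    _,sc,_,m=cv2.minMaxLoc(r); d=np.array(m)/4-30
    p=on_plane("top",np.array([u,v])+d,h); print(n,"shift px",d,"score %.2f"%sc,"at",p); return p[:2],sc
def over(a0,a1,r=450,z=600):
    f=lambda a,ph:[float(r*np.cos(a)),float(r*np.sin(a)),z]
    env.reach(f(a0,0),Q(a0)); q=list(env.read_state()["qpos"]); q[0]+=a1-a0; env.move_joints(q)
def fetch(n,w):
    xy,sc=find(n)
    if sc<.8: raise SystemExit("lost")
    az=float(np.arctan2(xy[1],xy[0])); over(.35,az)
    env.reach(T(xy,300),Q(az)); set_gripper(76); env.move_l(T(xy,130),rate=250)
    if env.move_l(T(xy,54),rate=120,f_stop=10): st("BUMP"); up(400); raise SystemExit
    set_gripper(0); s=st(n+" grip")
    if abs(s["width"]-w)>4: set_gripper(76); up(400); raise SystemExit("missed")
    up(450); over(az,.25); st("carried")
def stock(lane,x):
    y=YL[lane]
    env.reach(T(W(x+8,y),220),Q(PHI)); env.move_l(T(W(x+8,y),120),rate=200)
    if env.move_l(T(W(x+8,y),63.5),rate=60,f_stop=8): st("RAIL?"); raise SystemExit
    drag(lane,x-10,62,"new",xexp=x)
    p=list(env.read_state()["tool_pos"]); p[2]=61+61.5; print(env.move_l(p,rate=20,f_stop=6))
    set_gripper(70); up()
E
python3 - <<'E'
from h import *
fetch("nw1",52); stock("w",-34)
E
```

```text
nw1 shift px [0. 0.] score 1.00 at [ 618.571 -334.682  105.   ]
nw1 grip t43.9 tcp [ 619.118 -335.019  115.784] rack [ 119.363 -454.07 ] F [ 0.341 -0.176  3.918] w52.8 g30.0
carried t47.8 tcp [437.121 110.951 598.874] rack [-74.166 -12.982] F [ 0.419 -0.435 -1.624] w52.6 g30.0
new drag hit=True t51.5 tcp [483.633 182.172 125.369] rack [-29.522  59.425] F [ 3.034 -0.526 -3.081] w52.8 g30.0
True
```

Run:
```python
from h import *
fetch("nw2",52); stock("w",22)
fetch("ns",47); stock("s",6)
over(.25,-.6)
for n in("top","scene"): cv2.imwrite(f"pics/{n}3.png",viewer.camera(n))
a=cv2.imread('pics/top3.png')[140:240,200:320];b=cv2.imread('pics/scene3.png')[150:240,200:330]
f=lambda i:cv2.resize(i,(480,int(i.shape[0]*480/i.shape[1])),interpolation=cv2.INTER_CUBIC)
c=np.vstack([f(a),f(b)]);print(c.shape);cv2.imwrite('pics/s3c.png',cv2.resize(c,None,fx=.8,fy=.8) if c.shape[0]>750 else cv2.resize(c,None,fx=.79,fy=.79))
```

```text
nw2 shift px [0. 0.] score 1.00 at [ 579.911 -439.961  105.   ]
nw2 grip t59.6 tcp [ 580.473 -440.385  115.927] rack [  83.47  -560.405] F [ 0.931 -1.501  4.421] w52.9 g30.0
carried t63.8 tcp [437.055 110.883 599.098] rack [-74.231 -13.051] F [ 0.547 -0.283 -0.981] w52.9 g30.0
RAIL? t66.7 tcp [542.539 179.548 123.821] rack [29.432 58.333] F [-0.878 -0.338  5.111] w52.6 g30.0
```

```bash
sed -i 's/st("RAIL?"); raise SystemExit/\n        s=st("touch")\n        if s["tool_pos"][2]>128: raise SystemExit("RAIL")/' h.py
python3 - <<'E'
from h import *
drag("w",12,63,"new",xexp=22)
p=list(env.read_state()["tool_pos"]); p[2]=61+61.5; print(env.move_l(p,rate=20,f_stop=6)); set_gripper(70); up()
fetch("ns",47); stock("s",6)
over(.25,-.6)
for n in("top","scene"): cv2.imwrite(f"pics/{n}3.png",viewer.camera(n))
a=cv2.imread('pics/top3.png')[140:240,200:320];b=cv2.imread('pics/scene3.png')[150:240,200:320]
cv2.imwrite('pics/s3c.png',cv2.resize(np.vstack([a,b]),None,fx=3.1,fy=3.1,interpolation=cv2.INTER_CUBIC))
E
```

```text
new drag hit=True t67.4 tcp [536.91  180.372 126.167] rack [23.784 59.011] F [ 3.098 -0.091 -1.51 ] w53.1 g30.0
True
ns shift px [0. 0.] score 1.00 at [ 453.07  -442.803   88.   ]
ns grip t75.6 tcp [ 453.254 -442.976  115.396] rack [ -43.639 -566.301] F [ 0.924 -0.068  3.553] w46.1 g30.0
carried t79.7 tcp [436.871 110.862 598.604] rack [-74.414 -13.077] F [-0.863 -0.388 -1.274] w46.4 g30.0
new drag hit=True t83.4 tcp [520.035  65.464 125.661] rack [  9.902 -56.297] F [ 2.214 -0.549 -0.877] w46.1 g30.0
True
```

View pics/s3c.png

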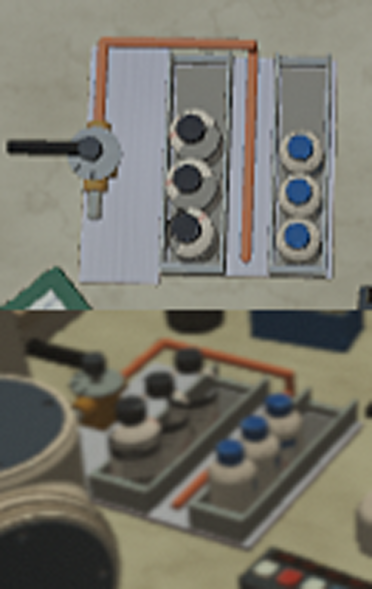

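Run:
```python
from h import *
for n,x,y,h in [("w",186,231,113),("w",188,180,113),("w",191,128,113),("s",298,237,96),("s",298,191,96),("s",299,146,96)]:
    print(n,inrack(on_plane("top",(200+x/3.1,140+y/3.1),h)))
a=cv2.imread('pics/top3.png')[140:240,200:320]; hsv=cv2.cvtColor(a,cv2.COLOR_BGR2HSV)
m=((hsv[...,0]>95)&(hsv[...,0]<130)&(hsv[...,1]>120)).astype(np.uint8); m[:, :80]=0
d=((hsv[...,2]<75)&(hsv[...,1]<90)).astype(np.uint8); d[:, :52]=0; d[:,72:]=0
for M,h in((m,96),(d,113)):
    k,_,s,c=cv2.connectedComponentsWithStats(M)
    for i in range(1,k):
        if s[i,4]>15: print(s[i],inrack(on_plane("top",c[i]+[200,140],h)))
```

```text
w [-89.4    55.979]
w [-35.305  56.298]
w [20.559 55.615]
s [-90.473 -59.83 ]
s [-41.279 -58.283]
s [  7.397 -57.816]
[93 44  8  7 46] [  7.801 -58.034]
[92 58  8  8 47] [-39.967 -57.261]
[92 72  8  8 48] [-87.731 -57.352]
[55 20  2 16 16] [66.471 79.155]
[57 37 10 10 72] [20.114 56.599]
[66 44  6  9 16] [-3.182 30.694]
[56 53  9 10 69] [-33.696  58.23 ]
[53 65 12 16 96] [-83.685  63.335]
[64 77  7  7 18] [-108.731   31.316]
```

Run:
```python
from h import *
over(-.6,.55)
p,q=lever_pose(0,zg=170); env.reach(p,q); set_gripper(50)
p,q=lever_pose(0); print(env.move_l(p,f_stop=15)); set_gripper(0); st("grip")
swing(0,.785); st("half"); set_gripper(44); st("rel"); up(350); over(.55,-.6)
for n in("top","scene"): cv2.imwrite(f"pics/{n}4.png",viewer.camera(n))
a=cv2.imread('pics/top4.png')[140:240,200:320]
cv2.imwrite('pics/s4c.png',cv2.resize(a,None,fx=6,fy=6,interpolation=cv2.INTER_CUBIC)); st()
```

```text
False
grip t93.2 tcp [519.395 352.088 146.392] rack [  1.811 230.213] F [4.188 0.241 0.769] w14.1 g29.9
half t94.7 tcp [474.778 333.826 146.423] rack [-42.316 210.797] F [13.579 -3.942 -6.036] w14.0 g30.1
rel t95.4 tcp [472.03  334.136 145.997] rack [-45.072 211.035] F [-0.152  0.625 -1.079] w44.3 g0.0
 t99.3 tcp [ 372.165 -253.574  598.169] rack [-129.624 -379.072] F [ 0.448 -0.288  0.085] w43.5 g0.0
```

View pics/s4c.png

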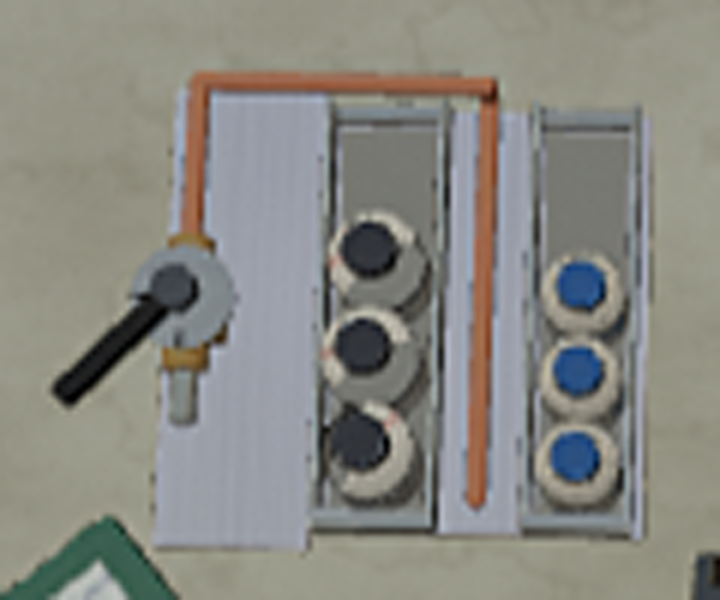

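```bash
python3 -c "
from station import workorder
print(workorder.sign_off())"
```

```text
the job is handed in; nothing more can be done
None
```

I handed the job in at about 99 s of the 210 s allowed. The valve was shut first, and both rows are closed up to within a few millimetres by camera: three wide bottles and three slim ones, older ones in front. The lever now reads about 0.8 rad (half open is 0.785). Only three new bottles were on the bench (two wide, one slim). The sign-off returned no verdict.

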